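# Wake the clamped scanner and present a power module to it

## Task

Book out the power module with the orange handle. First wake the hand scanner that is clamped on its side: squeeze its yellow trigger fully home and let it spring back. Then draw the orange-handled module out of the sloping rack, stand it upright in the air and finish holding it there, still, with its label squarely facing the scanner's window, centred on it and about ten centimetres away: the program ends while the gripper holds the module, which touches nothing else, and all other things stay where they are.

Things in the scene. Friction and masses are not known exactly. Their poses are not given: they have to be found in the camera images.
- scanner: grey pistol-grip hand scanner, fixed, strapped on its side to a stand. Origin: centre of the stand's round foot (132 mm) on the bench, z up. Head over the origin: x -27 to 27, y -72 to 50, z 125 to 195 mm; it looks along its own -y. Grip: runs level along -x to x = -149; y -12 to 22, z 145 to 175, free air above and below. Trigger on the grip's -y side; pinch it with the grip's back from above
- scanner_window (a point): centre of the scanner's dark red window, at (0, -73.5, 160) mm in the scanner's frame; same axes as the scanner; the window looks along -y, and its scan line stands vertical. The label is presented in front of it, at negative y
- trigger (a joint): the sprung yellow trigger's angle in rad: 0 = released, 0.26 = squeezed home. Vertical hinge beside the head; it springs back by itself; at the point trigger_face it takes about 2 N to start it and 7 N to hold it home
- trigger_face (a point): point to press on the trigger's outer face (18 mm high), 30 mm from its hinge; moves about 8 mm along the scanner's +y when squeezed home. Unpressed it is at about (-60, -28, 160) mm in the scanner's frame
- grip_back (a point): point on the back (+y side) of the scanner's grip, across from trigger_face, at (-60, 22, 160) mm in the scanner's frame: the other side of the pinch (50 mm wide unpressed, 42 mm squeezed)
- rack: grey sheet-metal rack, fixed, 222 mm wide in its y, three slots side by side 70 mm apart in y. Origin: centre of its foot on the bench, z up. The slots are 60 mm deep; their draw direction leans 35 degrees (0.61 rad) from vertical towards the rack's own -x (roughly to the robot): straight out is (-0.573, 0, 0.820) in the rack's frame. About 2 mm of play round each module
- module: the module to take, in any slot: flat aluminium block 96 (x) x 22 (y) x 110 mm (z), black fins on its -y face, white panel (100 x 26 x 3) on top with an orange U handle. 0.2 to 0.45 kg. Origin: centre of the block's underside; z up through the handle (in the rack: the draw direction, leaning 35 degrees); the label is on its +y face, which in the rack looks along the rack's +y
- module_handle (a point): middle of the orange handle's bar, 143 mm above the module's origin along z. The bar is 14 mm thick in y, 70 mm long in x, 12 mm deep in z, with 24 mm free below it down to the panel; to be pinched across y. Same axes as the module
- module_label (a point): centre of the white barcode label (64 x 64 mm) on the module's +y face, at (0, 11.5, 55) mm in the module's frame; its bars lie along x, so the module has to be upright for the vertical scan line. Same axes as the module
- module_blue: like module but with a blue handle; stays in its slot. Tops of all handles in the rack stand 149 mm from the slot floor along the draw direction, about 170 mm above the bench
- module_black: like module but with a black handle; stays in its slot
- multimeter: yellow multimeter lying on the bench, 172 x 84 x 45 mm; leave it
- screwdriver: screwdriver with red handle lying on the bench, 190 mm long; leave it
- solder_reel: small metal reel, 60 mm across, 40 mm high; leave it
- choke: ring choke wound with copper, 77 mm across, 24 mm high; leave it
- flux_bottle: white bottle with blue cap, 48 mm across, 115 mm high, to the left of the scanner; leave it
There are look-alikes about, which are no part of the job. Several things look just like the solder_reel: the one meant starts farthest to the robot's left.

How it is judged (in metres and radians):
On the way, in this order (a step that is already met when the one before it is completed fails the run):
1. the scanner's trigger is squeezed home (over 0.21 of 0.26 rad) (value of joint trigger above 0.21 rad), for 0.1 s.
2. the trigger is let go and has sprung back, the fingers off the scanner (value of joint trigger below 0.03 rad and contact force between the fingers and scanner below 0.1 N), for 0.2 s.
3. the orange-handled module is held in the fingers, drawn clear of the rack (z of module in the frame of rack above 0.1 m and contact force between module and rack below 0.1 N and contact force between the fingers and module above 1 N), for 0.2 s.
At the end, for the whole second after the job is handed in: The fingers hold the module still, upright within 0.2 rad, over 50 mm above the bench, touching nothing else; its label faces the window within 0.25 rad, 60 to 150 mm in front, centred within 25 mm sideways and in height; the trigger is released (x of module_label in the frame of scanner_window between -0.025 and 0.025 m and z of module_label in the frame of scanner_window between -0.025 and 0.025 m and y of module_label in the frame of scanner_window between -0.15 and -0.06 m and y of scanner_window in the frame of module above 0.05 m and angle between the y axis of module and the y axis of scanner, either way round below 0.25 rad and angle between module's own z axis and vertical below 0.2 rad and height (world z) of module above 0.05 m and contact force between the fingers and module above 1 N and contact force between module and rack below 0.1 N and contact force between module and scanner below 0.1 N and contact force between module and module_blue below 0.1 N and contact force between module and module_black below 0.1 N and contact force between module and multimeter below 0.1 N and contact force between module and screwdriver below 0.1 N and contact force between module and solder_reel below 0.1 N and contact force between module and choke below 0.1 N and contact force between module and flux_bottle below 0.1 N and linear speed of module below 0.03 m/s and angular speed of module below 0.15 rad/s and value of joint trigger below 0.03 rad); the arm keeps its last pose, push and grip.
It fails at once if another module or any other thing on the bench is moved by more than 20 mm (distance of any of module_blue, module_black, multimeter, screwdriver, solder_reel, choke, flux_bottle from where it was at the start of the episode above 0.02 m).
It also fails if it takes over 58 s, if anything falls off the work surface, if the arm or the gripper's body presses on something with over 40 N, if the wrist force passes 120 N, or if a joint passes its speed limit or range.

## Robot

A 7-joint arm with a two-finger parallel gripper is mounted at the origin on the work surface. World frame = base frame: x ahead of the robot, y to its left, z up, the work surface at z = 0. Lengths are in m, angles in degrees, forces in N, time in s.
With the tool pointing down it reaches from about 0.425 to 0.95 m from the base axis. Payload 4.7 kg.
Tool frame: the origin (TCP) lies on the centre line of the jaws, within the pads' length; the fingertips stand 17 mm ahead of it and the grasp point (between the pads) lies 2 mm behind it; z points along the fingers, y is the line along which they close (so a half turn about z gives the same grasp; the last joint's range is limited). The gripper opens to 85 mm and grips with 20 to 120 N. Pads are 22 mm wide; open, the fingers measure 114 mm over their backs; the gripper's body (76 mm by 85 mm) begins 54 mm behind the grasp point. The pads swing forward as they close: fully open they stand 13 mm farther back than shut.
Start: joints at [-72.187, 26.849, -2.785, 87.806, 1.381, 65.374, -4.715], TCP at [0.225, 0.636, 0.218] pointing down, gripper open.
Joint ranges: [-148.3, 148.3], [-19.14, 114.17], [-79.39, 73.82], [5.75, 140.21], [-59.74, 239.74], [12.07, 113.84], [-152.46, 152.46]. Speed limits (degrees/s): [147.25, 147.25, 180, 180, 180, 180, 180].

## Interface

Orientations are given as [roll, pitch, yaw] about the fixed x, y, z axes, in that order (R = Rz(yaw) Ry(pitch) Rx(roll)).
In Python, from bench import ctrl gives the robot as it stands.
- The arm moves only by the tool send_rows, never from a script. Its argument "motion" is one flat list of numbers, 4 for each row, row after row: the shift along the tool's x, y, z in m, then the turn about the tool's z in rad. In form: [tx, ty, tz, spin, tx, ty, tz, spin, ...]. A call has exactly 5 rows; each row is the pose to reach, as a shift and turn from the pose commanded when the call began, along the tool's axes at that moment; what a row does not reach only later rows make up. A row lasts 1/12 s, in which the tool goes at most 41.7 mm and 7.16 degrees, less where a joint would pass 70% of its speed; a pose out of reach is approached as far as the arm can. A call with a gripper value outside its range is refused whole. "hand" is the opening, from 0 (shut) to 1 (fully open), set as the call begins (left out, the last holds). The fingers move at their own pace and stop on an object; the grip force is fixed at half the most. Time passes only in rows, so rows that repeat a pose let the fingers close, or fill a call up. It gives the time, the measured TCP pose, the force, the opening and the grip force at its end, in the units of the state.
- ctrl.get_state(): the state, without advancing time (a new reading comes with each control period).
- ctrl.grab_frame(name): name is "scene" or "top" or "wrist"; returns the picture (384x512x3 uint8, blue, green, red); there is no depth.
- ctrl.calibration(name): a dict with "mtx" (3x3 intrinsics, pixels), "rvec" (rotation vector, rad) and "tvec" (3), from world to camera coordinates, as OpenCV has them. Camera axes: x right, y down, z forward; pixel columns grow to the right and rows downward; lengths in m; the calibration is good to about 2 mm. The wrist camera is an equidistant fisheye: a pixel r from the principal point sees the ray r / f radians off the axis. A picture is of the moment at which its call begins: read the wrist's pose just before it. calibration takes no time and is no camera call; for the wrist camera it gives the pose at the moment of the call.
- ctrl.hand_in(): hands the job in; it is judged then, once.
Trained networks look in the newest picture that a camera, given by its name, has taken for a name from the list of things; names that differ only in an ending like _2 or _b are one class to them, and where a whole thing is asked for, a point or a joint stands for the part that bears it (a point fixed in the world has none). Each returns a list of dicts, best first, with "conf" (0 to 1); they miss things now and then, are a little off and sometimes report something else, mostly with a low value. They report only what shows in the picture. A call takes as long as a camera call. They do not tell look-alikes from the thing itself.
- ctrl.masks_of(camera, name): "mask" (384x512 bool, what is visible of it) and "rect" ([left, top, right, bottom] in pixels, round what is visible of it).
The state is a dict: "t": time; "joints": joint angles; "qd": joint speeds; "joint_efforts": joint torques, N m; "tool_pos": TCP position; "tool_rot": TCP orientation; "force": force on the tool from outside, world axes, zero at the start; "torque": the same for the moment, N m; "opening": finger opening in m; "grasp_force": force on a finger pad.
Only numpy, scipy, OpenCV 4.12 (cv2) and the standard library are available. Lean on these libraries where they do the work, as an engineer would, in place of code of your own. Each camera call takes 0.05 s, during which the arm holds its last target. There are 200 camera calls.

## Working session

There is one attempt and no reset: what is moved stays moved. The work goes in short steps, Python scripts to look and compute and a tool call to move; the robot and the scene stay as the last step left them, time stands still between calls to the robot, and variables do not carry over. Pictures are saved under pics/ and viewed, at most 10 in all, crops included, and the job is handed in when it is done.

Besides the shell and the picture viewer there is one more tool, called after "Call:" as name(argument=value, ...) on one line, values as JSON. send_rows: Moves the arm, as the interface text tells. Its arguments: {"type":"object","properties":{"motion":{"type":"array","items":{"type":"number"}},"hand":{"type":"number"}},"required":["motion"]}

```bash
mkdir -p pics; ls; python3 - <<'E'
from bench import ctrl
import cv2,numpy as np
print(ctrl.get_state())
for n in("scene","top"):
    f=ctrl.grab_frame(n); cv2.imwrite(f"pics/{n}0.png",f)
    c=ctrl.calibration(n); print(n,c)
    for k in("scanner","module","rack","trigger","scanner_window"):
        try:
            for m in ctrl.masks_of(n,k)[:4]: print(k,round(m["conf"],2),m["rect"])
        except Exception as e: print(k,e)
a=[cv2.imread(f"pics/{n}0.png") for n in("scene","top")]
cv2.imwrite("pics/both.png",np.vstack(a)[:, :] if 0 else cv2.resize(np.hstack(a),(800,300)))
E
```

```text
pics
{'t': 0.0, 'joints': array([-72.18866365,  26.89830126,  -2.7845272 ,  87.87255866,
         1.37993825,  65.37253818,  -4.714619  ]), 'qd': array([ 0.00215702,  0.09035237,  0.12438442, -0.07178013,  0.0912809 ,
        0.14221678,  0.05770258]), 'joint_efforts': array([ 2.29265243e-04, -5.10292482e+01, -4.65466431e-02, -2.37713921e+01,
        1.06253353e-02,  7.33068591e-03, -1.64027904e-05]), 'tool_pos': array([0.22474245, 0.63586525, 0.21735832]), 'tool_rot': array([-1.79890154e+02,  2.97914855e-03,  1.60535263e+02]), 'force': array([-0.473808  ,  0.36303169, -0.62973294]), 'torque': array([0.01507332, 0.0272874 , 0.01733968]), 'grasp_force': 0.0, 'opening': 0.08557561659410888}
scene {'mtx': array([[470.93168919,   0.        , 257.51433158],
       [  0.        , 470.93168919, 195.21042787],
       [  0.        ,   0.        ,   1.        ]]), 'rvec': array([ 1.40687389,  2.06973821, -0.94815822]), 'tvec': array([ 0.12364574, -0.30360801,  1.79576924])}
scanner 0.93 [298.0, 163.0, 349.7, 262.2]
module 0.63 [143.2, 145.9, 177.8, 182.1]
rack 0.58 [100.4, 149.6, 183.0, 223.3]
trigger 0.53 [294.2, 162.4, 345.7, 263.0]
trigger 0.36 [312.7, 182.0, 318.0, 186.5]
scanner_window 0.95 [294.8, 162.9, 347.6, 264.4]
top {'mtx': array([[372.460742  ,   0.        , 256.93956618],
       [  0.        , 372.460742  , 195.85682754],
       [  0.        ,   0.        ,   1.        ]]), 'rvec': array([ 2.13048733, -2.14110944,  0.14577121]), 'tvec': array([0.11674896, 0.58164395, 1.16772607])}
scanner 0.91 [174.8, 161.3, 223.6, 230.0]
module 0.97 [351.1, 169.3, 369.4, 208.8]
rack 0.93 [335.6, 158.4, 421.8, 215.9]
scanner_window 0.67 [176.0, 161.6, 221.2, 228.2]
```

```bash
python3 - <<'E'
import cv2,numpy as np
s=cv2.imread("pics/scene0.png");t=cv2.imread("pics/top0.png")
a=cv2.resize(s[110:290,80:380],(800,480),interpolation=cv2.INTER_CUBIC)
cv2.imwrite("pics/sc.png",a)
cv2.imwrite("pics/tc.png",cv2.resize(t[120:270,150:430],None,fx=2.85,fy=2.85,interpolation=cv2.INTER_CUBIC)[:600,:800])
E
```

```text
(no output)
```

View pics/sc.png

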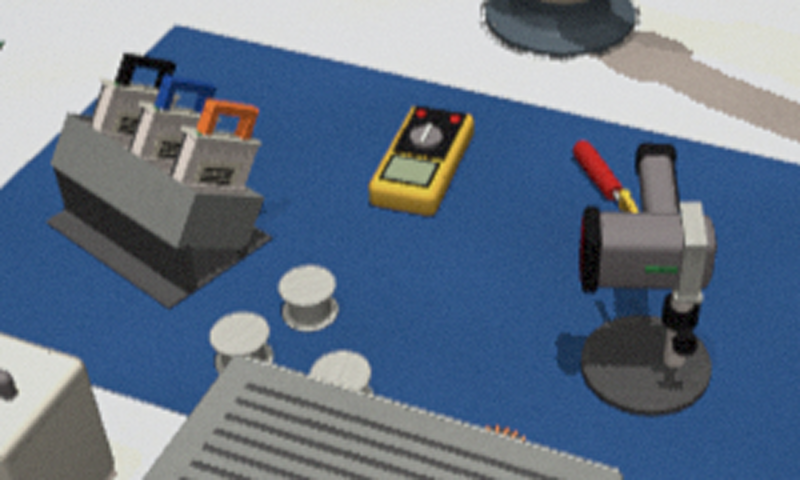

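View pics/tc.png

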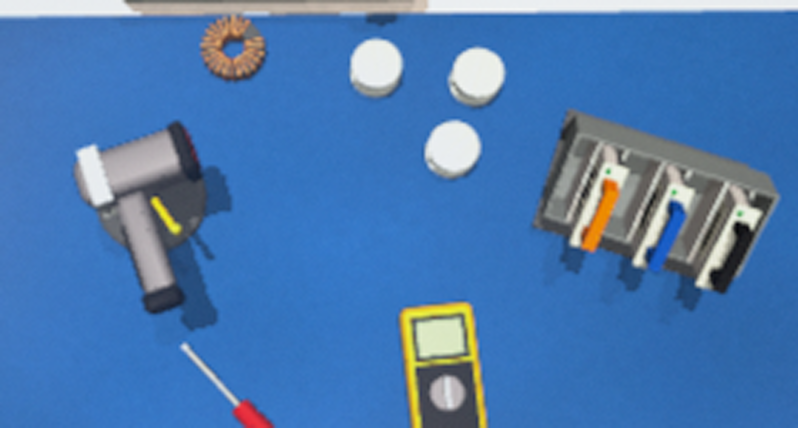

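View pics/top0.png

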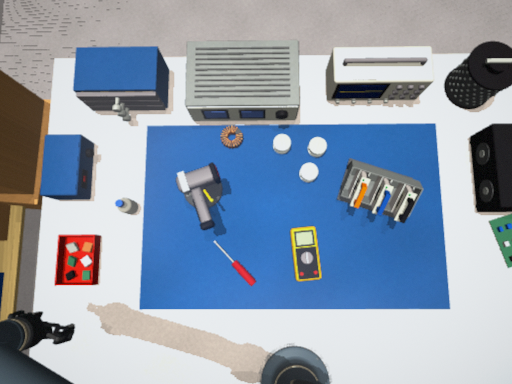

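The top view shows the scanner at about (200,180) with its yellow trigger at (208,195), and its window facing right. The rack is at about (380,190) with the handles orange (362,192), blue (382,202) and black (405,208). Three reels stand at (282,144), (317,147) and (309,173); the leftmost is the named one, and I touch none of them. The orange-handled module is the only one of its colour: left slot, pixel (362,192) top and (166,156) scene. Both enlarged crops confirm it.

```bash
cat > h.py <<'E'
from bench import ctrl
import cv2,numpy as np
from scipy.spatial.transform import Rotation as Ro
def ray(cal,uv,fish=False):
    K=np.array(cal["mtx"]);R=cv2.Rodrigues(np.array(cal["rvec"],float))[0];t=np.array(cal["tvec"]).ravel()
    d=np.array([(uv[0]-K[0,2])/K[0,0],(uv[1]-K[1,2])/K[1,1],1.])
    if fish:
        r=np.hypot(d[0],d[1]); d=np.array([*(d[:2]/max(r,1e-9)*np.sin(r)),np.cos(r)])
    d/=np.linalg.norm(d); return -R.T@t,R.T@d
def atz(cal,uv,z,fish=False):
    c,d=ray(cal,uv,fish); return c+d*(z-c[2])/d[2]
def tri(rs):
    A=sum(np.eye(3)-np.outer(d,d) for c,d in rs);b=sum((np.eye(3)-np.outer(d,d))@c for c,d in rs)
    p=np.linalg.solve(A,b); return p,[np.linalg.norm(np.cross(p-c,d)) for c,d in rs]
def proj(cal,P,fish=False):
    K=np.array(cal["mtx"]);R=cv2.Rodrigues(np.array(cal["rvec"],float))[0];t=np.array(cal["tvec"]).ravel()
    p=np.atleast_2d(P)@R.T+t
    if fish:
        r=np.hypot(p[:,0],p[:,1]);s=np.arctan2(r,p[:,2])/np.maximum(r,1e-9)
        q=p[:,:2]*s[:,None]
    else: q=p[:,:2]/p[:,2:]
    return q*[K[0,0],K[1,1]]+[K[0,2],K[1,2]]
def blob(img,lo,hi,roi):
    h=cv2.cvtColor(img,cv2.COLOR_BGR2HSV);m=cv2.inRange(h,np.array(lo),np.array(hi))
    z=np.zeros_like(m);l,t,r,b=roi;z[t:b,l:r]=m[t:b,l:r]
    n,lab,st,c=cv2.connectedComponentsWithStats(z); 
    if n<2: return None
    i=1+np.argmax(st[1:,4]); return c[i],st[i],lab==i
E
python3 - <<'E'
from h import *
T=ctrl.calibration("top");S=ctrl.calibration("scene")
t=cv2.imread("pics/top0.png");s=cv2.imread("pics/scene0.png")
print("cams",ray(T,(0,0))[0],ray(S,(0,0))[0])
print("gripend",atz(T,(207.2,227),.175),"winrim",atz(T,(214.6,172.6),.195),"junction",atz(T,(197.4,190.2),.175))
y=blob(t,(20,120,120),(35,255,255),(195,180,225,215));print("trig",y[:2],atz(T,y[0],.165))
o=blob(t,(5,150,120),(18,255,255),(340,160,385,225));print("orange top",o[:2])
q=blob(s,(5,150,120),(18,255,255),(140,130,185,185));print("orange scene",q[:2])
print(tri([ray(T,o[0]),ray(S,q[0])]))
b=blob(t,(105,150,60),(118,255,255),(373,185,396,218));print("blue",b[:2])
for a,z in((o[0],.16),):print(atz(T,a,z))
# handle direction in top
for nm,m in(("o",o[2]),):
    ys,xs=np.nonzero(m);P=np.c_[xs,ys].astype(float);v=np.linalg.svd(P-P.mean(0))[2][0];print(nm,v)
E
```

```text
cams [0.39939359 0.09611243 1.24369262] [1.48786468 0.46582317 0.94948445]
gripend [0.47278627 0.25514772 0.175     ] winrim [0.62786278 0.23336734 0.195     ] junction [0.58014576 0.28554799 0.175     ]
trig (array([207.66, 195.28]), array([203, 189,  11,  13,  50], dtype=int32)) [0.56651615 0.25680428 0.165     ]
orange top (array([360.26356589, 195.60465116]), array([354, 183,  13,  25, 129], dtype=int32))
orange scene (array([164.80745342, 153.44720497]), array([154, 147,  23,  15, 161], dtype=int32))
(array([ 0.56495282, -0.19333169,  0.15278793]), [np.float64(0.0007136041802939597), np.float64(0.0007136041802941271)])
blue (array([382.35195531, 206.7150838 ]), array([373, 191,  18,  27, 179], dtype=int32))
[ 0.56355899 -0.19074056  0.16      ]
o [-0.38090559  0.92461394]
```

```bash
cat >> h.py <<'E'
def go(target,yaw=None,cmd=None):
    st=ctrl.get_state();R=Ro.from_euler("xyz",st["tool_rot"],degrees=True)
    d=R.inv().apply(np.array(target)-st["tool_pos"])
    sp=0 if yaw is None else -((yaw-st["tool_rot"][2]+180)%360-180)*np.pi/180
    print("t",round(st["t"],2),"pos",st["tool_pos"].round(4),"rot",st["tool_rot"].round(2),"-> d",d.round(4),"spin",round(sp,4),"rows",max(np.linalg.norm(d)/.0417,abs(sp)/.125).round(1))
E
python3 - <<'E'
from h import *
st=ctrl.get_state();R=Ro.from_euler("xyz",st["tool_rot"],degrees=True)
c=ctrl.calibration("wrist");p,d=ray(c,(c["mtx"][0][2],c["mtx"][1][2]),True)
print(c["mtx"],"cam in tool",R.inv().apply(p-st["tool_pos"]),"axis",R.inv().apply(d))
Rc=cv2.Rodrigues(c["rvec"])[0];print("cam x in tool",R.inv().apply(Rc[0]))
go((.50,.30,.36),195.8)
E
```

```text
[[297.31863964   0.         251.67135944]
 [  0.         297.31863964 190.88727099]
 [  0.           0.           1.        ]] cam in tool [ 0.07358129  0.00044304 -0.1556635 ] axis [-2.90301838e-01 -3.08351381e-04  9.56935080e-01]
cam x in tool [2.51702225e-04 9.99999889e-01 3.98586041e-04]
t 0.6 pos [0.2249 0.6364 0.2184] rot [180.    -0.   160.53] -> d [-0.3715 -0.2255 -0.1416] spin -0.6156 rows 11.0
```

Call:
send_rows(motion=[-0.015,-0.01,-0.03,-0.06,-0.045,-0.027,-0.052,-0.12,-0.08,-0.047,-0.068,-0.18,-0.115,-0.068,-0.082,-0.24,-0.15,-0.09,-0.095,-0.3])

```text
t: 1.02
tool_pos: [0.3345, 0.5041, 0.3132]
tool_rot: [179.9, 0.0, 177.9]
force: [0.1, 0.4, -0.1]
opening: 0.0854
grasp_force: 0.0
```

```bash
python3 -c "
from h import *
go((.50,.30,.36),195.8);print(ctrl.get_state()['joints'])"
```

```text
t 1.02 pos [0.3345 0.5041 0.3132] rot [1.7993e+02 4.0000e-02 1.7793e+02] -> d [-0.1728 -0.1979 -0.0469] spin -0.312 rows 6.4
[-57.77806877  16.55962618  -3.43239411  90.48071758   1.03085316
  72.90906804  26.55560877]
```

Call:
send_rows(motion=[-0.028,-0.03,-0.008,-0.06,-0.057,-0.06,-0.016,-0.12,-0.086,-0.09,-0.024,-0.18,-0.115,-0.125,-0.032,-0.24,-0.143,-0.16,-0.04,-0.312])

```text
t: 1.43
tool_pos: [0.4651, 0.3459, 0.3508]
tool_rot: [180.0, 0.0, -164.2]
force: [0.3, 0.3, -0.8]
opening: 0.0855
grasp_force: 0.0
```

Call:
send_rows(motion=[-0.02,-0.02,-0.005,0,-0.035,-0.03,-0.01,0,-0.035,-0.03,-0.01,0,-0.035,-0.03,-0.01,0,-0.035,-0.03,-0.01,0])

```text
t: 1.85
tool_pos: [0.5047, 0.3291, 0.3598]
tool_rot: [180.0, -0.1, -164.3]
force: [-0.3, 1.1, 0.1]
opening: 0.0852
grasp_force: 0.0
```

```bash
python3 - <<'E'
from h import *
import pickle
st=ctrl.get_state();c=ctrl.calibration("wrist");f=ctrl.grab_frame("wrist")
cv2.imwrite("pics/w1.png",f);pickle.dump(c,open("w1.pkl","wb"));print(st["tool_pos"],st["tool_rot"])
cv2.imwrite("pics/w1b.png",cv2.resize(f,(800,600),interpolation=cv2.INTER_CUBIC))
y=blob(f,(20,120,120),(35,255,255),(0,0,512,384));print(y[:2])
E
```

```text
[0.50472985 0.32907967 0.35978879] [ 1.79963239e+02 -6.45996823e-02 -1.64308171e+02]
(array([79.24911032, 53.94395018]), array([  50,    2,   50,   91, 1124], dtype=int32))
```

View pics/w1b.png

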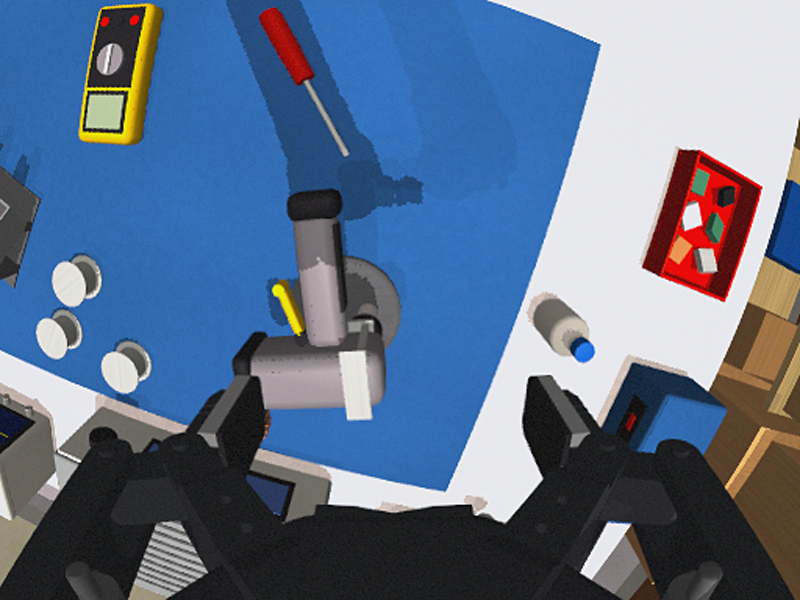

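```bash
cat > fit.py <<'E'
from h import *
import pickle
from scipy.optimize import minimize
def model():
    a=np.linspace(0,2*np.pi,24,endpoint=False);P=[]
    se=lambda u,p:np.sign(u)*abs(u)**p
    hx,hz=.027*se(np.cos(a),.6),.160+.035*se(np.sin(a),.6)
    P.append(np.vstack([np.c_[hx,np.full(24,y),hz] for y in(-.072,.05)]))
    gy,gz=.005+.017*se(np.cos(a),.6),.160+.015*se(np.sin(a),.6)
    P.append(np.vstack([np.c_[np.full(24,x),gy,gz] for x in(-.149,0.)]))
    P.append(np.vstack([np.c_[.066*np.cos(a),.066*np.sin(a),np.full(24,z)] for z in(0,.006)]))
    P.append(np.vstack([np.c_[.008*np.cos(a),.008*np.sin(a),np.full(24,z)] for z in(0,.13)]))
    return P
def render(p,cal,fish):
    m=np.zeros((384*2,512*2),np.uint8);c,s=np.cos(p[2]),np.sin(p[2])
    for Q in model():
        W=Q@np.array([[c,s,0],[-s,c,0],[0,0,1]])+[p[0],p[1],0]
        cv2.fillConvexPoly(m,cv2.convexHull((proj(cal,W,fish)*2*16).round().astype(np.int32)),1,shift=4)
    return m
E
python3 - <<'E'
from fit import *
views=[];W=pickle.load(open("w1.pkl","rb"))
for n,cal in(("wrist",W),("top",ctrl.calibration("top")),("scene",ctrl.calibration("scene"))):
    if n!="wrist": ctrl.grab_frame(n)
    r=ctrl.masks_of(n,"scanner");print(n,[(round(q["conf"],2),q["rect"]) for q in r[:2]])
    views.append((cv2.resize(r[0]["mask"].astype(np.uint8),(1024,768),interpolation=cv2.INTER_NEAREST),cal,n=="wrist"))
pickle.dump(views,open("views.pkl","wb"))
iou=lambda m,r:(m&r).sum()/(m|r).sum()
def fit(vs,x0):
    f=lambda q:-sum(iou(m,render(q,c,fi)) for m,c,fi in vs)
    S=np.array([x0]+[x0+d for d in np.diag([.015,.015,.1])])
    return minimize(f,x0,method="Nelder-Mead",options=dict(initial_simplex=S,xatol=1e-4,fatol=1e-5))
x0=np.array([.617,.300,.276])
for vs in(views,views[:1],views[1:]):
    o=fit(vs,x0);print(o.x,np.degrees(o.x[2]),[round(iou(m,render(o.x,c,fi)),3) for m,c,fi in vs])
    if vs is views: best=o.x
f=cv2.imread("pics/w1.png");v=cv2.resize(f,(1024,768))
cn,_=cv2.findContours(render(best,W,True),cv2.RETR_LIST,cv2.CHAIN_APPROX_NONE);cv2.drawContours(v,cn,-1,(0,255,0),1)
c,s=np.cos(best[2]),np.sin(best[2]);L=lambda q:np.array([best[0]+c*q[0]-s*q[1],best[1]+s*q[0]+c*q[1],q[2]])
for q in((-.06,-.028,.16),(-.06,.022,.16),(0,-.0735,.16)):
    u=proj(W,L(q),True)[0]*2;cv2.circle(v,(int(u[0]),int(u[1])),3,(0,0,255),-1)
cv2.imwrite("pics/ov.png",cv2.resize(v[220:580,250:650],None,fx=1.6,fy=1.6))
E
```

```text
wrist [(0.81, [144.8, 120.2, 255.3, 270.2])]
top [(0.8, [173.6, 160.3, 224.7, 233.2])]
scene [(0.69, [295.3, 164.6, 344.9, 265.5])]
[0.61355575 0.29863152 0.32819154] 18.80399035397479 [np.float64(0.885), np.float64(0.901), np.float64(0.865)]
[0.61369196 0.30001752 0.33423339] 19.15016256681888 [np.float64(0.889)]
[0.61332953 0.29810059 0.32869666] 18.83293124058772 [np.float64(0.9), np.float64(0.867)]
```

View pics/ov.png

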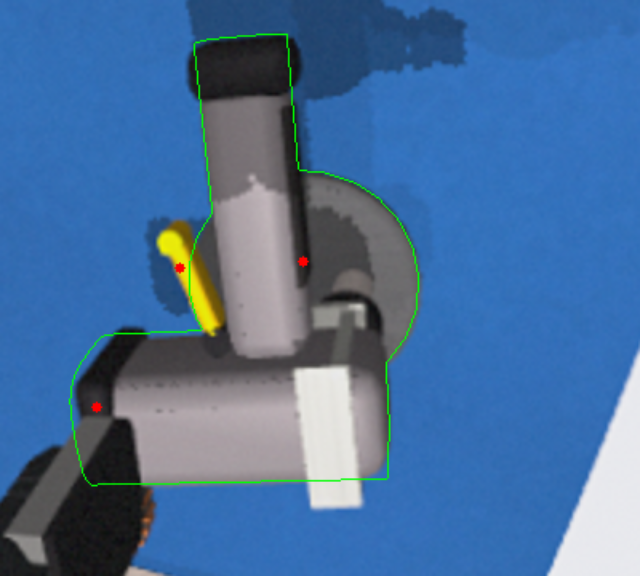

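The overlay fits well: origin (0.614,0.299), yaw 18.9°. The red points lie on the trigger face, the grip back and the window.

```bash
python3 -c "
from h import *
go((.5546,.2798,.25),198.9)"
```

```text
t 2.15 pos [0.5051 0.3288 0.3601] rot [ 1.7999e+02 -1.0000e-02 -1.6432e+02] -> d [-0.0344 -0.0606  0.1101] spin -0.0562 rows 3.1
```

Call:
send_rows(motion=[-0.01,-0.018,0.03,-0.02,-0.02,-0.036,0.06,-0.04,-0.03,-0.052,0.085,-0.056,-0.0344,-0.0606,0.105,-0.0562,-0.0344,-0.0606,0.11,-0.0562], hand=1)

```text
t: 2.57
tool_pos: [0.555, 0.2755, 0.2461]
tool_rot: [-179.8, -0.4, -161.4]
force: [-0.8, -0.3, 0.0]
opening: 0.0854
grasp_force: 0.0
```

```bash
python3 - <<'E'
from h import *
import pickle
go((.5546,.2798,.16),198.9)
c=ctrl.calibration("wrist");f=ctrl.grab_frame("wrist")
cv2.imwrite("pics/w2.png",f);pickle.dump(c,open("w2.pkl","wb"))
p=np.array([.6136,.2990,np.radians(18.9)]);cc,s=np.cos(p[2]),np.sin(p[2]);L=lambda q:np.array([p[0]+cc*q[0]-s*q[1],p[1]+s*q[0]+cc*q[1],q[2]])
v=cv2.resize(f,(1024,768))
for q in((-.06,-.028,.169),(-.06,.022,.16),(-.149,-.012,.16),(-.149,.022,.16)):
    u=proj(c,L(q),True)[0]*2;print(q,u);cv2.circle(v,(int(u[0]),int(u[1])),3,(0,0,255),-1)
cv2.imwrite("pics/w2b.png",v[100:700,112:912])
E
```

```text
t 2.57 pos [0.555  0.2755 0.2461] rot [-179.83   -0.37 -161.41] -> d [-0.0015  0.0045  0.0861] spin -0.0055 rows 2.1
(-0.06, -0.028, 0.169) [444.29106009 396.8792884 ]
(-0.06, 0.022, 0.16) [563.18196934 389.93982343]
(-0.149, -0.012, 0.16) [481.17735861 177.61368065]
(-0.149, 0.022, 0.16) [565.96465121 177.80111778]
```

View pics/w2b.png

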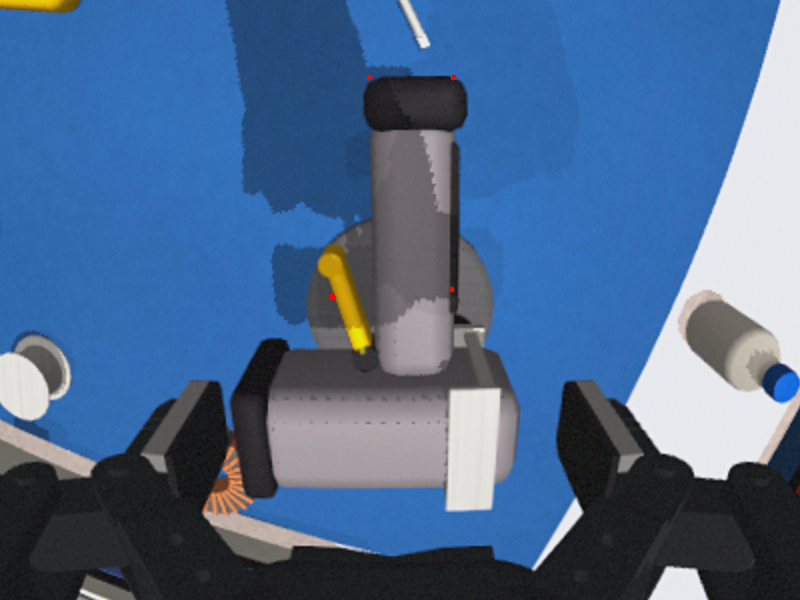

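```bash
python3 -c "
from h import *
go((.5543,.2808,.16),198.9)"
```

```text
t 2.62 pos [0.5543 0.2774 0.247 ] rot [-179.92   -0.32 -161.3 ] -> d [-0.0016  0.0033  0.087 ] spin -0.0035 rows 2.1
```

Call:
send_rows(motion=[0,0.001,0,0,0,0.001,0.025,0,0,0.001,0.05,0,0,0.001,0.075,0,0,0.001,0.09,0])

```text
t: 3.03
tool_pos: [0.554, 0.2821, 0.1601]
tool_rot: [179.9, 0.0, -161.0]
force: [0.3, 0.7, -0.5]
opening: 0.0853
grasp_force: 0.0
```

Call:
send_rows(motion=[0,0,0,0,0,0,0,0,0,0,0,0,0,0,0,0,0,0,0,0])

```text
t: 3.45
tool_pos: [0.5558, 0.2808, 0.162]
tool_rot: [180.0, 0.2, -161.2]
force: [0.1, -0.2, 0.4]
opening: 0.0854
grasp_force: 0.0
```

Call:
send_rows(motion=[0,0,0,0,0,0,0,0,0,0,0,0,0,0,0,0,0,0,0,0], hand=0.4)

```text
t: 3.87
tool_pos: [0.5551, 0.2817, 0.1613]
tool_rot: [179.9, 0.1, -161.1]
force: [-1.2, 1.9, 3.1]
opening: 0.0342
grasp_force: 2.2
```

```bash
python3 - <<'E'
from h import *
f=ctrl.grab_frame("wrist");v=cv2.resize(f,(1024,768));cv2.imwrite("pics/w3.png",v[300:768,150:850])
print(ctrl.get_state())
E
```

```text
{'t': 3.9167, 'joints': array([-32.31851302,  24.82674772,   2.12799545,  99.15162431,
        -1.20866749,  55.90954411,  79.14942002]), 'qd': array([ 0.04866816, -0.01221623, -0.1254917 , -0.00082348,  0.17996214,
        0.00191251,  0.03887372]), 'joint_efforts': array([ 1.65205937e+00, -4.37971294e+01,  2.41083317e+00, -1.98096371e+01,
        7.04735667e-01, -3.92140704e-02, -1.09619123e-02]), 'tool_pos': array([0.55507395, 0.28172073, 0.16126246]), 'tool_rot': array([ 1.79867970e+02,  1.08855011e-01, -1.61139007e+02]), 'force': array([-2.14814777,  2.03199337,  4.5696508 ]), 'torque': array([ 0.5682046 ,  0.32721526, -0.00429393]), 'grasp_force': 2.5054708383686375, 'opening': 0.03412238321254103}
```

View pics/w3.png

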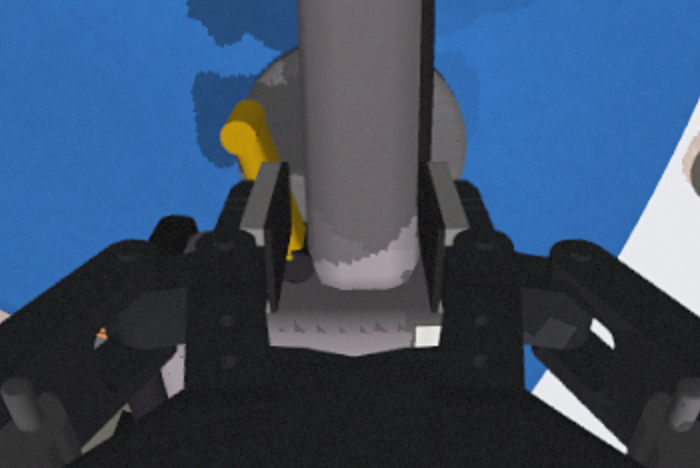

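```bash
python3 - <<'E'
from h import *
st=ctrl.get_state();c=ctrl.calibration("wrist");R=Ro.from_euler("xyz",st["tool_rot"],degrees=True)
for tx in(.011,-.011):
  for z in(.017,.010,0,-.01,-.02):
    u=proj(c,st["tool_pos"]+R.apply([tx,-.017,z]),True)[0]*2-[150,300];print("tool",tx,-.017,z,u.round())
p=[.6136,.2990,np.radians(18.9)];cc,s=np.cos(p[2]),np.sin(p[2]);L=lambda q:np.array([p[0]+cc*q[0]-s*q[1],p[1]+s*q[0]+cc*q[1],q[2]])
for q in((-.06,-.028,.16),(-.06,-.028,.169),(-.06,-.020,.169),(-.03,-.015,.169),(-.03,-.015,.151),(-.149,.005,.175)): print(q,(proj(c,L(q),True)[0]*2-[150,300]).round(), "in tool",R.inv().apply(L(q)-st["tool_pos"]).round(4))
E
```

```text
tool 0.011 -0.017 0.017 [298. 113.]
tool 0.011 -0.017 0.01 [296. 121.]
tool 0.011 -0.017 0 [293. 133.]
tool 0.011 -0.017 -0.01 [289. 147.]
tool 0.011 -0.017 -0.02 [285. 163.]
tool -0.011 -0.017 0.017 [300. 177.]
tool -0.011 -0.017 0.01 [299. 187.]
tool -0.011 -0.017 0 [296. 202.]
tool -0.011 -0.017 -0.01 [293. 219.]
tool -0.011 -0.017 -0.02 [289. 237.]
(-0.06, -0.028, 0.16) [249. 169.] in tool [-0.001  -0.0306  0.0012]
(-0.06, -0.028, 0.169) [244. 183.] in tool [-0.001  -0.0306 -0.0078]
(-0.06, -0.02, 0.169) [272. 183.] in tool [-0.001  -0.0226 -0.0078]
(-0.03, -0.015, 0.169) [294. 272.] in tool [-0.031  -0.0176 -0.0077]
(-0.03, -0.015, 0.151) [299. 240.] in tool [-0.031  -0.0176  0.0103]
(-0.149, 0.005, 0.175) [ 363. -154.] in tool [ 0.088   0.0024 -0.0139]
```

```bash
python3 - <<'E'
from h import *
import pickle
c=pickle.load(open("w2.pkl","rb"))
R=Ro.from_euler("xyz",[180,-.3,-161.3],degrees=True);P=np.array([.555,.2765,.2465])
for sy in(-1,1):
 for tx in(.011,-.011):
  for z in(.017,.004,-.01,-.03): print(sy,tx,z,(proj(c,P+R.apply([tx,sy*.0427,z]),True)[0]*2-[112,100]).round())
print(ctrl.get_state()["force"])
E
```

```text
-1 0.011 0.017 [258. 314.]
-1 0.011 0.004 [249. 329.]
-1 0.011 -0.01 [238. 348.]
-1 0.011 -0.03 [218. 380.]
-1 -0.011 0.017 [264. 377.]
-1 -0.011 0.004 [255. 396.]
-1 -0.011 -0.01 [245. 418.]
-1 -0.011 -0.03 [229. 456.]
1 0.011 0.017 [531. 314.]
1 0.011 0.004 [540. 329.]
1 0.011 -0.01 [552. 347.]
1 0.011 -0.03 [572. 380.]
1 -0.011 0.017 [525. 377.]
1 -0.011 0.004 [534. 395.]
1 -0.011 -0.01 [544. 418.]
1 -0.011 -0.03 [561. 456.]
[-2.14814777  2.03199337  4.5696508 ]
```

The fingers closed to 34 mm without moving the trigger. In the picture the tips project about 36 mm higher than the text says, so they passed over the grip. I'll reopen, go lower and a little further from the head, and watch the force.

Call:
send_rows(motion=[0,0,0,0,0,0,0,0,0,0,0,0,0,0,0,0,0,0,0,0], hand=1)

```text
t: 4.33
tool_pos: [0.5549, 0.2796, 0.1597]
tool_rot: [-180.0, -0.0, -161.2]
force: [-0.3, -0.6, -0.3]
opening: 0.0851
grasp_force: 0.0
```

Call:
send_rows(motion=[0.003,0,0.0,0,0.006,0,0.004,0,0.006,0,0.008,0,0.006,0,0.011,0,0.006,0,0.014,0])

```text
t: 4.75
tool_pos: [0.5491, 0.2779, 0.1456]
tool_rot: [-180.0, -0.0, -161.2]
force: [-0.2, -0.9, 0.1]
opening: 0.0854
grasp_force: 0.0
```

```bash
python3 - <<'E'
from h import *
f=ctrl.grab_frame("wrist");v=cv2.resize(f,(1024,768));cv2.imwrite("pics/w4.png",v[200:768,112:912])
st=ctrl.get_state();print(st["tool_pos"],st["force"],st["torque"],st["opening"])
f=ctrl.grab_frame("scene");cv2.imwrite("pics/s4.png",cv2.resize(f[130:280,250:400],(600,600),interpolation=cv2.INTER_CUBIC))
E
```

```text
[0.54878763 0.277812   0.14499813] [ 0.30143273  0.02068872 -0.15319116] [-0.00950321 -0.0322066   0.01602148] 0.08570840544114415
```

View pics/s4.png

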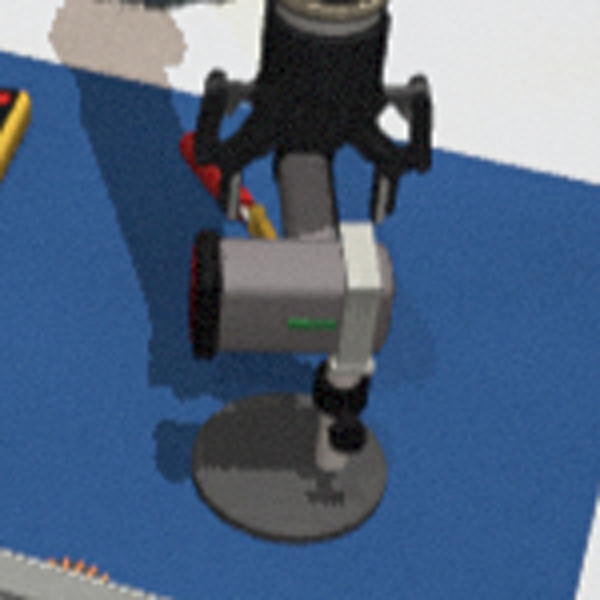

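```bash
python3 - <<'E'
from h import *
S=ctrl.calibration("scene");st=ctrl.get_state();R=Ro.from_euler("xyz",st["tool_rot"],degrees=True)
for z in(.017,.004,-.01,-.02,-.03):
  print(z,[((proj(S,st["tool_pos"]+R.apply([tx,sy*.0427,z]))[0]-[250,130])*4).round() for sy in(-1,1) for tx in (.0,)])
E
```

```text
0.017 [array([234., 261.]), array([363., 265.])]
0.004 [array([235., 246.]), array([365., 250.])]
-0.01 [array([236., 230.]), array([368., 233.])]
-0.02 [array([237., 218.]), array([369., 222.])]
-0.03 [array([238., 206.]), array([371., 210.])]
```

Call:
send_rows(motion=[0,0.001,0.004,0,0,0.001,0.008,0,0,0.001,0.012,0,0,0.001,0.015,0,0,0.001,0.015,0])

```text
t: 5.27
tool_pos: [0.5484, 0.2787, 0.1301]
tool_rot: [-180.0, -0.1, -161.2]
force: [0.3, -0.6, -0.2]
opening: 0.0852
grasp_force: 0.0
```

Call:
send_rows(motion=[0,0,0,0,0,0,0,0,0,0,0,0,0,0,0,0,0,0,0,0], hand=0.45)

```text
t: 5.68
tool_pos: [0.549, 0.2784, 0.1321]
tool_rot: [-180.0, -0.0, -161.1]
force: [-2.5, -2.0, 4.5]
opening: 0.0411
grasp_force: 64.2
```

Call:
send_rows(motion=[0,0,0,0,0,0,0,0,0,0,0,0,0,0,0,0,0,0,0,0], hand=0.42)

```text
t: 6.1
tool_pos: [0.5491, 0.2784, 0.1321]
tool_rot: [-179.9, -0.0, -161.1]
force: [-2.2, -3.9, 5.5]
opening: 0.041
grasp_force: 64.2
```

```bash
python3 - <<'E'
from h import *
st=ctrl.get_state();f=ctrl.grab_frame("wrist");v=cv2.resize(f,(1024,768));cv2.imwrite("pics/w5.png",v[300:768,150:850])
print(st["tool_pos"],st["opening"],st["grasp_force"],st["force"])
E
```

```text
[0.54906037 0.2784175  0.13213951] 0.04102482838028878 64.19418811798096 [-2.19531189 -3.86491486  5.4562874 ]
```

View pics/w5.png

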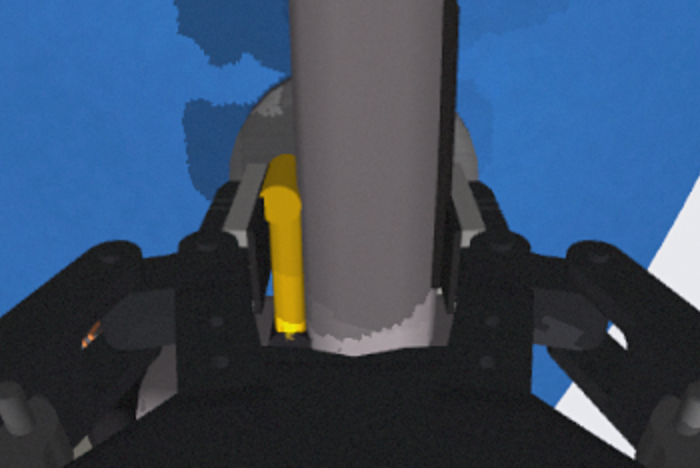

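The picture shows the yellow trigger (285,240) lying flat along the grip: squeezed home. Next, release it and rise.

Call:
send_rows(motion=[0,0,0,0,0,0,0,0,0,0,0,0,0,0,0,0,0,0,0,0], hand=1)

```text
t: 6.57
tool_pos: [0.5486, 0.2802, 0.1313]
tool_rot: [179.9, 0.0, -161.1]
force: [-0.2, 0.4, 0.4]
opening: 0.085
grasp_force: 0.0
```

Call:
send_rows(motion=[0,0,-0.01,0,0,0,-0.035,0,0,0,-0.07,0,0,0,-0.105,0,0,0,-0.14,0])

```text
t: 6.98
tool_pos: [0.5485, 0.2794, 0.2736]
tool_rot: [180.0, 0.0, -161.1]
force: [0.9, 0.7, 0.3]
opening: 0.0856
grasp_force: 0.0
```

Call:
send_rows(motion=[0,0,-0.03,0,0,0,-0.05,0,0,0,-0.06,0,0,0,-0.06,0,0,0,-0.06,0])

```text
t: 7.4
tool_pos: [0.5485, 0.2791, 0.3308]
tool_rot: [180.0, -0.0, -161.2]
force: [0.4, -0.5, -0.8]
opening: 0.0855
grasp_force: 0.0
```

```bash
python3 - <<'E'
from h import *
T=ctrl.calibration("top");f=ctrl.grab_frame("top");cv2.imwrite("pics/t5.png",f)
g=ctrl.grab_frame("wrist");y=blob(f,(20,120,120),(35,255,255),(195,180,225,215));print("trig top now",y[:2] if y else None)
# rack yaw guess from handle direction: bar long axis 70mm*(.82 horiz, .573 up): fit with 3 handles later
go((.54,-.15,.36),160)
E
```

```text
trig top now (array([207.49019608, 195.15686275]), array([203, 189,  11,  13,  51], dtype=int32))
t 7.5 pos [0.548  0.2787 0.3291] rot [-179.97   -0.21 -161.17] -> d [ 0.1461 -0.4032 -0.0302] spin 0.6777 rows 10.3
```

Call:
send_rows(motion=[0.014,-0.038,-0.006,0.06,0.028,-0.076,-0.012,0.12,0.042,-0.114,-0.018,0.18,0.056,-0.152,-0.024,0.24,0.07,-0.19,-0.03,0.3])

```text
t: 7.92
tool_pos: [0.5429, 0.0746, 0.3595]
tool_rot: [-180.0, -0.2, -178.5]
force: [-0.0, 0.9, -0.1]
opening: 0.0854
grasp_force: 0.0
```

```bash
python3 - <<'E'
from h import *
go((.54,-.15,.36),160)
E
```

```text
t 7.92 pos [0.5429 0.0746 0.3595] rot [-179.96   -0.2  -178.53] -> d [ 0.0087 -0.2245 -0.0003] spin 0.3748 rows 5.4
```

Call:
send_rows(motion=[0.002,-0.04,0,0.075,0.004,-0.08,0,0.15,0.006,-0.12,0,0.22,0.008,-0.16,0,0.3,0.009,-0.2,0,0.37])

```text
t: 8.33
tool_pos: [0.5394, -0.1253, 0.3595]
tool_rot: [-180.0, -0.2, 160.2]
force: [0.9, -0.2, 0.1]
opening: 0.0857
grasp_force: 0.0
```

Call:
send_rows(motion=[0,0,0,0,0,0,0,0,0,0,0,0,0,0,0,0,0,0,0,0])

```text
t: 8.75
tool_pos: [0.5408, -0.1216, 0.3605]
tool_rot: [180.0, -0.1, 160.6]
force: [-0.6, -0.0, 0.9]
opening: 0.0859
grasp_force: 0.0
```

```bash
python3 - <<'E'
from h import *
import pickle
st=ctrl.get_state();c=ctrl.calibration("wrist");f=ctrl.grab_frame("wrist")
cv2.imwrite("pics/w6.png",f);pickle.dump(c,open("w6.pkl","wb"));print(st["tool_pos"],st["tool_rot"])
o=blob(f,(4,150,100),(18,255,255),(0,0,512,300));print("orange",o[:2])
b=blob(f,(105,150,60),(122,255,255),(0,0,512,300))
print(ctrl.masks_of("wrist","module_handle")[:0],[(k,[(round(m["conf"],2),m["rect"]) for m in ctrl.masks_of("wrist",k)[:3]]) for k in("module","module_blue","module_black","rack")])
P=c;T=ctrl.calibration("top");S=ctrl.calibration("scene")
print(tri([ray(c,o[0],True),ray(T,(360.26,195.6)),ray(S,(164.8,153.45))]))
x,y=int(o[0][0]),int(o[0][1])
v=np.zeros((600,800,3),np.uint8);cv2.imwrite("pics/w6b.png",cv2.resize(f,(800,600),interpolation=cv2.INTER_CUBIC))
E
```

```text
[ 0.54083476 -0.12164878  0.36046821] [ 1.79987438e+02 -7.53194938e-02  1.60622063e+02]
orange (array([207.47415066, 198.36041359]), array([201, 170,  15,  58, 677], dtype=int32))
[] [('module', [(0.82, [201.2, 173.0, 223.9, 244.1])]), ('module_blue', [(0.7, [144.6, 171.3, 179.1, 242.0]), (0.69, [482.9, 98.0, 507.8, 121.3])]), ('module_black', [(0.79, [99.5, 174.0, 139.9, 245.6])]), ('rack', [(0.9, [106.3, 168.3, 245.3, 251.6])])]
(array([ 0.56544085, -0.19224014,  0.15327934]), [np.float64(0.0015420054542488314), np.float64(0.0008898560051108999), np.float64(0.001365832143791398)])
```

View pics/w6b.png

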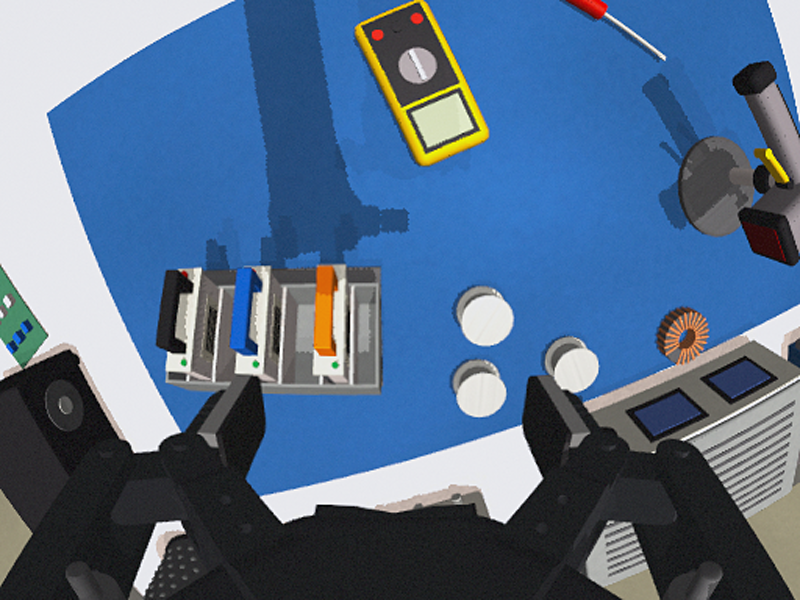

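Orange at (325,310) is the slot nearest the scanner, with blue (243,312) and black (173,312) beyond it. The rack edges lie parallel to the image, so the rack's yaw is about -19.4°. Next I fit the handle.

```bash
python3 - <<'E'
from h import *
import pickle
from scipy.optimize import minimize
W=pickle.load(open("w6.pkl","rb"))
vs=[]
for n,cal,roi in(("w6",W,(190,150,235,260)),("top0",ctrl.calibration("top"),(340,160,375,225)),("scene0",ctrl.calibration("scene"),(140,130,185,185))):
    im=cv2.resize(cv2.imread(f"pics/{n}.png"),(2048,1536),interpolation=cv2.INTER_CUBIC)
    vs.append((blob(im,(3,130,60),(20,255,255),[4*r for r in roi])[2].astype(np.uint8),cal,n=="w6"))
box=lambda x0,x1,y0,y1,z0,z1:np.array([[x,y,z] for x in(x0,x1) for y in(y0,y1) for z in(z0,z1)])
parts=[box(-.035,.035,-.007,.007,-.006,.006),box(-.035,-.025,-.007,.007,-.030,-.006),box(.025,.035,-.007,.007,-.030,-.006)]
def rend(p,cal,fi):
    m=np.zeros((1536,2048),np.uint8);R=Ro.from_euler("ZY",[p[3],-np.radians(35)])
    for Q in parts: cv2.fillConvexPoly(m,cv2.convexHull(((proj(cal,R.apply(Q)+p[:3],fi)*4+1.5)*16).round().astype(np.int32)),1,shift=4)
    return m
iou=lambda a,b:(a&b).sum()/(a|b).sum()
def fit(v,x0):
    S=np.array([x0]+[x0+d for d in np.diag([.008,.008,.008,.08])])
    o=minimize(lambda q:-sum(iou(m,rend(q,c,f)) for m,c,f in v),x0,method="Nelder-Mead",options=dict(initial_simplex=S,xatol=1e-4,fatol=1e-5))
    return o.x
for v in(vs,vs[:2],vs[::2],vs[1:]):
    x=fit(v,np.array([.565,-.192,.16,-.34]));print(x[:3].round(4),np.degrees(x[3]).round(2),[round(iou(m,rend(x,c,f)),3) for m,c,f in v])
# rack edge yaw from wrist rack mask
m=ctrl.masks_of("wrist","rack")[0]["mask"].astype(np.uint8)
E
```

```text
[ 0.5607 -0.1892  0.161 ] -17.65 [np.float64(0.873), np.float64(0.818), np.float64(0.824)]
[ 0.5606 -0.1893  0.1589] -18.4 [np.float64(0.889), np.float64(0.813)]
[ 0.562 -0.189  0.161] -18.24 [np.float64(0.889), np.float64(0.826)]
[ 0.56   -0.1901  0.1611] -18.0 [np.float64(0.83), np.float64(0.829)]
```

```bash
python3 - <<'E'
from h import *
go((.561,-.1893,.21),161.8)
E
```

```text
t 9.1 pos [ 0.5407 -0.1233  0.3612] rot [179.99   0.   160.46] -> d [-0.0412 -0.0554  0.1512] spin -0.0234 rows 4.0
```

Call:
send_rows(motion=[-0.013,-0.018,0.02,-0.0234,-0.026,-0.036,0.045,-0.0234,-0.039,-0.054,0.075,-0.0234,-0.041,-0.0554,0.105,-0.0234,-0.041,-0.0554,0.135,-0.0234], hand=0.5)

```text
t: 9.52
tool_pos: [0.5608, -0.1917, 0.225]
tool_rot: [-179.9, 0.1, 161.6]
force: [0.9, 0.7, -0.4]
opening: 0.0424
grasp_force: 0.0
```

Call:
send_rows(motion=[0,0,0.005,0,0,0,0.01,0,0,0,0.015,0,0,0,0.015,0,0,0,0.015,0])

```text
t: 9.93
tool_pos: [0.5617, -0.1895, 0.2127]
tool_rot: [180.0, 0.2, 161.8]
force: [0.1, 1.0, -0.2]
opening: 0.0424
grasp_force: 0.0
```

```bash
python3 - <<'E'
from h import *
st=ctrl.get_state();go((.561,-.1893,.133),161.8);c=ctrl.calibration("wrist");f=ctrl.grab_frame("wrist");cv2.imwrite("pics/w7.png",f)
o=blob(f,(4,130,80),(18,255,255),(0,0,512,384));print("orange",o[:2])
R=Ro.from_euler("ZY",[np.radians(-18.2),-np.radians(35)])
for q in((-.035,0,.006),(.035,0,.006),(0,0,.006)):print(q,proj(c,R.apply(q)+[.561,-.1893,.161],True)[0].round(1))
for yy in(-.02,.02): print("tool",proj(c,st["tool_pos"]+Ro.from_euler("xyz",st["tool_rot"],degrees=True).apply([0,yy,-.02]),True)[0].round(1))
ys,xs=np.nonzero(o[2])
for r in range(o[1][1],o[1][1]+o[1][3],max(1,o[1][3]//6)): print(r,xs[ys==r].min(),xs[ys==r].max())
E
```

```text
t 9.93 pos [ 0.5617 -0.1895  0.2127] rot [1.7997e+02 1.5000e-01 1.6180e+02] -> d [ 0.0009 -0.0001  0.0797] spin 0.0 rows 1.9
orange (array([253.06239554, 205.77103064]), array([ 244,  158,   19,   96, 1795], dtype=int32))
(-0.035, 0, 0.006) [251.2 156.9]
(0.035, 0, 0.006) [251.1 249.9]
(0, 0, 0.006) [251.2 201.4]
tool [212.4 250.7]
tool [289.6 250.8]
158 246 261
174 245 262
190 244 262
206 244 262
222 244 262
238 244 262
```

Call:
send_rows(motion=[0,0.001,0.02,0,0,0.001,0.04,0,0,0.001,0.055,0,0,0.001,0.065,0,0,0.001,0.07,0])

```text
t: 10.4
tool_pos: [0.561, -0.1883, 0.1406]
tool_rot: [180.0, -0.0, 161.8]
force: [-0.6, 0.7, 0.4]
opening: 0.0423
grasp_force: 0.0
```

Call:
send_rows(motion=[0,0,0.003,0,0,0,0.006,0,0,0,0.008,0,0,0,0.008,0,0,0,0.008,0])

```text
t: 10.82
tool_pos: [0.5614, -0.1887, 0.1336]
tool_rot: [180.0, 0.0, 161.8]
force: [-0.3, -0.2, 0.2]
opening: 0.0423
grasp_force: 0.0
```

Call:
send_rows(motion=[0,0,0,0,0,0,0,0,0,0,0,0,0,0,0,0,0,0,0,0], hand=0)

```text
t: 11.23
tool_pos: [0.5613, -0.1885, 0.1336]
tool_rot: [180.0, 0.0, 161.8]
force: [-1.5, 0.1, 4.8]
opening: 0.0126
grasp_force: 59.2
```

Call:
send_rows(motion=[0.0035,0,-0.005,0,0.008,0,-0.0115,0,0.0138,0,-0.0197,0,0.0195,0,-0.0279,0,0.0252,0,-0.0361,0])

```text
t: 11.65
tool_pos: [0.5365, -0.1806, 0.1702]
tool_rot: [180.0, 0.0, 161.8]
force: [1.9, 0.2, -2.0]
opening: 0.0132
grasp_force: 58.6
```

```bash
cat >> h.py <<'E'
def tilt(name="scene"):
    S=ctrl.calibration(name);f=ctrl.grab_frame(name);st=ctrl.get_state()
    u=proj(S,st["tool_pos"]+[0,0,.028])[0]
    roi=[max(0,int(u[0]-25)),max(0,int(u[1]-25)),int(u[0]+25),int(u[1]+25)]
    return f,blob(f,(4,130,60),(20,255,255),roi),u
E
python3 - <<'E'
from h import *
st=ctrl.get_state();print(st["force"],st["torque"],st["opening"],st["grasp_force"],st["tool_pos"])
E
```

```text
[ 1.94965596  0.23069007 -2.02569566] [-0.15429222 -0.45242539 -0.0292983 ] 0.013184460167468664 58.5703307390213 [ 0.5364765  -0.18059717  0.17020759]
```

Call:
send_rows(motion=[0.0057,0,-0.0082,0,0.0115,0,-0.0164,0,0.0172,0,-0.0246,0,0.0229,0,-0.0328,0,0.0258,0,-0.0369,0])

```text
t: 12.07
tool_pos: [0.5115, -0.1723, 0.2072]
tool_rot: [180.0, -0.0, 161.8]
force: [0.0, 0.5, -1.6]
opening: 0.0128
grasp_force: 58.6
```

Call:
send_rows(motion=[0.0028,0,-0.004,0,0.0057,0,-0.0082,0,0.0057,0,-0.0082,0,0.0057,0,-0.0082,0,0.0057,0,-0.0082,0])

```text
t: 12.48
tool_pos: [0.5072, -0.1708, 0.214]
tool_rot: [-180.0, -0.0, 161.8]
force: [-0.3, -0.6, -2.8]
opening: 0.0125
grasp_force: 58.5
```

```bash
cat >> h.py <<'E'
def pitch(views=("scene","top"),y=-18.2):
    # fit module lean about its y from white/whole mask outline: model block+panel+handle, pivot at bar
    from scipy.optimize import minimize
    st=ctrl.get_state();yaw=np.radians(st["tool_rot"][2]-180)
    box=lambda a,b,c:np.array([[x,y,z] for x in(-a,a) for y in(-b,b) for z in c])
    parts=[box(.048,.011,(-.143,-.033)),box(.05,.013,(-.033,-.030)),box(.035,.007,(-.03,.006))]
    vs=[]
    for n in views:
        ctrl.grab_frame(n);r=ctrl.masks_of(n,"module")
        print(n,[(round(q["conf"],2),q["rect"]) for q in r[:2]])
        vs.append((cv2.resize(r[0]["mask"].astype(np.uint8),(1024,768),interpolation=cv2.INTER_NEAREST),ctrl.calibration(n),n=="wrist"))
    def rend(l,z,c,f):
        m=np.zeros((768,1024),np.uint8);R=Ro.from_euler("ZY",[yaw,-np.radians(l)])
        for Q in parts: cv2.fillConvexPoly(m,cv2.convexHull((proj(c,R.apply(Q)+st["tool_pos"]+[0,0,z],f)*32).round().astype(np.int32)),1,shift=4)
        return m
    res={l:[round((m&(q:=rend(l,.028,c,f))).sum()/(m|q).sum(),3) for m,c,f in vs] for l in range(-30,61,5)}
    for l,v in sorted(res.items(),key=lambda kv:-sum(kv[1]))[:4]: print("lean",l,v)
E
python3 - <<'E'
from h import *
st=ctrl.get_state();print(st["force"],st["torque"],st["opening"],st["grasp_force"],st["tool_pos"])
pitch(("scene","top","wrist"))
E
```

```text
[-0.34831355 -0.59595427 -2.79633905] [ 0.03248369  0.08735983 -0.00819773] 0.012538974640188558 58.53981256484985 [ 0.50715471 -0.17076003  0.21399026]
scene [(0.71, [149.3, 115.4, 190.6, 168.7])]
top [(0.81, [352.0, 175.9, 369.4, 222.2])]
wrist [(0.72, [231.4, 184.3, 272.3, 329.5]), (0.29, [405.2, 255.4, 446.2, 301.8])]
lean 35 [np.float64(0.859), np.float64(0.445), np.float64(0.694)]
lean 30 [np.float64(0.829), np.float64(0.41), np.float64(0.712)]
lean 40 [np.float64(0.778), np.float64(0.419), np.float64(0.636)]
lean 25 [np.float64(0.732), np.float64(0.343), np.float64(0.717)]
```

Call:
send_rows(motion=[0,0,-0.012,0,0,0,-0.03,0,0,0.0,-0.048,0,0,0.02,-0.06,0,0,0.045,-0.06,0])

```text
t: 13.2
tool_pos: [0.5224, -0.1308, 0.2775]
tool_rot: [180.0, 0.3, 161.4]
force: [1.0, -0.2, -2.0]
opening: 0.0129
grasp_force: 58.7
```

```bash
python3 - <<'E'
from h import *
st=ctrl.get_state();print(st["force"],st["torque"],st["opening"],st["grasp_force"])
go((.6726,.1268,.25),198.9)
E
```

```text
[ 1.00808224 -0.2134054  -1.9539682 ] [ 0.12902123 -0.05638066 -0.00672548] 0.01293086572091461 58.669007420539856
t 13.2 pos [ 0.5224 -0.1308  0.2775] rot [179.99   0.34 161.45] -> d [-0.0603  0.292   0.0279] spin -0.6537 rows 7.2
```

Call:
send_rows(motion=[-0.006,0.025,0,-0.06,-0.015,0.06,0,-0.12,-0.025,0.095,0,-0.18,-0.033,0.13,0,-0.24,-0.04,0.16,0,-0.3])

```text
t: 13.62
tool_pos: [0.6105, 0.0154, 0.2733]
tool_rot: [179.9, -0.1, 179.4]
force: [0.5, 0.0, -2.5]
opening: 0.013
grasp_force: 58.7
```

```bash
python3 - <<'E'
from h import *
go((.6726,.1268,.25),198.9)
E
```

```text
t 13.62 pos [0.6105 0.0154 0.2733] rot [ 1.7993e+02 -6.0000e-02  1.7944e+02] -> d [-0.061   0.112   0.0233] spin -0.3396 rows 3.1
```

Call:
send_rows(motion=[-0.002,0.025,0,-0.07,-0.005,0.05,0,-0.14,-0.006,0.07,0,-0.21,-0.006,0.08,0,-0.28,-0.006,0.085,0,-0.33])

```text
t: 14.03
tool_pos: [0.6159, 0.1, 0.2736]
tool_rot: [179.9, -0.1, -161.5]
force: [-1.2, -0.3, -2.2]
opening: 0.0127
grasp_force: 58.7
```

Call:
send_rows(motion=[0,0,0,0,0,0,0,0,0,0,0,0,0,0,0,0,0,0,0,0], hand=0.135)

```text
t: 14.45
tool_pos: [0.6168, 0.0954, 0.2744]
tool_rot: [-180.0, -0.0, -162.2]
force: [-0.2, -0.2, -2.1]
opening: 0.013
grasp_force: 58.7
```

```bash
python3 - <<'E'
from h import *
st=ctrl.get_state();print(st["force"],st["torque"],st["opening"],st["grasp_force"])
go((.6726,.1268,.25),198.9)
pitch(("scene","top","wrist"))
E
```

```text
[-0.19503471 -0.16179944 -2.09147955] [-0.03933214  0.07235744 -0.02797485] 0.012987768082483574 58.671677112579346
t 14.45 pos [0.6168 0.0954 0.2744] rot [-1.7999e+02 -1.0000e-02 -1.6222e+02] -> d [-0.0627  0.0129  0.0244] spin -0.0195 rows 1.6
scene [(0.74, [241.7, 140.7, 257.1, 203.4])]
top []Traceback (most recent call last):
  File "<stdin>", line 4, in <module>
  File "h.py", line 49, in pitch
    vs.append((cv2.resize(r[0]["mask"].astype(np.uint8),(1024,768),interpolation=cv2.INTER_NEAREST),ctrl.calibration(n),n=="wrist"))
                          ~^^^
IndexError: list index out of range
```

```bash
python3 - <<'E'
from h import *
pitch(("scene","wrist"))
E
```

```text
scene [(0.76, [240.1, 138.6, 258.4, 202.1])]
wrist [(0.69, [232.7, 183.5, 271.4, 326.4])]
lean 35 [np.float64(0.909), np.float64(0.677)]
lean 30 [np.float64(0.869), np.float64(0.691)]
lean 25 [np.float64(0.835), np.float64(0.692)]
lean 40 [np.float64(0.898), np.float64(0.619)]
```

Call:
send_rows(motion=[0,0,0,0,0,0,0,0,0,0,0,0,0,0,0,0,0,0,0,0], hand=0.148)

```text
t: 15.27
tool_pos: [0.6169, 0.0962, 0.2743]
tool_rot: [180.0, 0.0, -162.1]
force: [0.2, -0.1, -3.1]
opening: 0.0128
grasp_force: 56.7
```

The grip force starts to drop as the target nears the bar's width, so I loosen in small steps and let the module swing upright.

Call:
send_rows(motion=[0,0,0,0,0,0,0,0,0,0,0,0,0,0,0,0,0,0,0,0], hand=0.152)

```text
t: 15.68
tool_pos: [0.6169, 0.0962, 0.2743]
tool_rot: [180.0, -0.0, -162.1]
force: [0.2, 0.2, -2.8]
opening: 0.0134
grasp_force: 42.5
```

Call:
send_rows(motion=[0,0,0,0,0,0,0,0,0,0,0,0,0,0,0,0,0,0,0,0], hand=0.155)

```text
t: 16.1
tool_pos: [0.6169, 0.0962, 0.2743]
tool_rot: [180.0, 0.0, -162.1]
force: [0.1, 0.5, -1.5]
opening: 0.0135
grasp_force: 31.8
```

Call:
send_rows(motion=[0,0,0,0,0,0,0,0,0,0,0,0,0,0,0,0,0,0,0,0], hand=0.158)

```text
t: 16.52
tool_pos: [0.6169, 0.0962, 0.2743]
tool_rot: [180.0, -0.0, -162.1]
force: [0.4, 0.1, -1.7]
opening: 0.0136
grasp_force: 21.1
```

```bash
python3 - <<'E'
from h import *
pitch(("scene","wrist"))
E
```

```text
scene [(0.83, [239.5, 139.6, 260.3, 203.9]), (0.36, [299.9, 164.0, 349.9, 264.4])]
wrist [(0.91, [229.2, 183.1, 274.7, 327.1]), (0.6, [337.0, 100.5, 469.8, 273.9])]
lean 35 [np.float64(0.897), np.float64(0.702)]
lean 30 [np.float64(0.865), np.float64(0.716)]
lean 25 [np.float64(0.825), np.float64(0.715)]
lean 40 [np.float64(0.889), np.float64(0.642)]
```

Call:
send_rows(motion=[0,0,0,0,0,0,0,0,0,0,0,0,0,0,0,0,0,0,0,0], hand=0.16)

```text
t: 17.13
tool_pos: [0.6169, 0.0962, 0.2743]
tool_rot: [180.0, 0.0, -162.1]
force: [0.2, 0.9, -2.1]
opening: 0.0137
grasp_force: 13.9
```

```bash
python3 - <<'E'
from h import *
pitch(("scene",))
E
```

```text
scene [(0.77, [242.3, 139.7, 259.3, 204.5])]
lean 35 [np.float64(0.882)]
lean 30 [np.float64(0.867)]
lean 40 [np.float64(0.867)]
lean 45 [np.float64(0.852)]
```

Call:
send_rows(motion=[0,0,0,0,0,0,0,0,0,0,0,0,0,0,0,0,0,0,0,0], hand=0.1612)

```text
t: 17.65
tool_pos: [0.6169, 0.0962, 0.2744]
tool_rot: [180.0, 0.0, -162.1]
force: [0.2, -0.5, -2.6]
opening: 0.014
grasp_force: 9.6
```

```bash
python3 - <<'E'
from h import *
pitch(("scene","wrist"))
E
```

```text
scene []Traceback (most recent call last):
  File "<stdin>", line 2, in <module>
  File "h.py", line 49, in pitch
    vs.append((cv2.resize(r[0]["mask"].astype(np.uint8),(1024,768),interpolation=cv2.INTER_NEAREST),ctrl.calibration(n),n=="wrist"))
                          ~^^^
IndexError: list index out of range
```

```bash
cat >> h.py <<'E'
def ind():
    st=ctrl.get_state();c=ctrl.calibration("wrist");f=ctrl.grab_frame("wrist")
    o=blob(f,(4,130,60),(18,255,255),(200,100,310,384));print("orange",o[1] if o else None,[(round(q["conf"],2),q["rect"]) for q in ctrl.masks_of("wrist","module")[:2]])
    yaw=np.radians(st["tool_rot"][2]-180)
    for l in(40,30,20,10,0):
        R=Ro.from_euler("ZY",[yaw,-np.radians(l)])
        pr=lambda q:proj(c,R.apply(q)+st["tool_pos"]+[0,0,.0275],True)[0].round()
        print(l,"near bar end",pr([-.035,0,.006]),"far panel",pr([.05,0,-.03]),"near bottom",pr([-.048,0,-.143]),"near panel",pr([-.05,0,-.03]))
E
python3 -c "
from h import *
ind();print(ctrl.get_state()['grasp_force'])"
```

```text
orange [ 237  187   30  142 4053] [(0.67, [233.4, 182.3, 275.4, 326.6])]
40 near bar end [251. 188.] far panel [251. 351.] near bottom [252. 236.] near panel [252. 189.]
30 near bar end [251. 186.] far panel [251. 340.] near bottom [252. 210.] near panel [252. 177.]
20 near bar end [251. 186.] far panel [251. 327.] near bottom [252. 184.] near panel [252. 165.]
10 near bar end [251. 189.] far panel [251. 314.] near bottom [252. 157.] near panel [252. 155.]
0 near bar end [251. 194.] far panel [252. 300.] near bottom [252. 131.] near panel [252. 147.]
9.553791135549545
```

Call:
send_rows(motion=[-0.025,0,0,0,-0.035,0,0,0,-0.042,0,0,0,-0.046,0,0,0,-0.048,0,0,0])

```text
t: 18.27
tool_pos: [0.6627, 0.111, 0.2741]
tool_rot: [180.0, -0.0, -162.1]
force: [-0.3, -0.5, -2.1]
opening: 0.0138
grasp_force: 8.9
```

```bash
python3 -c "
from h import *
ind();print(ctrl.get_state()['grasp_force'])"
```

```text
orange [ 237  185   30  140 3953] [(0.75, [229.1, 163.8, 273.5, 323.7])]
40 near bar end [251. 188.] far panel [251. 351.] near bottom [252. 236.] near panel [252. 189.]
30 near bar end [251. 186.] far panel [251. 340.] near bottom [252. 210.] near panel [252. 177.]
20 near bar end [251. 186.] far panel [251. 327.] near bottom [252. 184.] near panel [252. 165.]
10 near bar end [251. 189.] far panel [251. 314.] near bottom [252. 157.] near panel [251. 155.]
0 near bar end [251. 194.] far panel [251. 300.] near bottom [252. 131.] near panel [251. 147.]
8.847322314977646
```

Call:
send_rows(motion=[0.003,0,0,0,0.01,0,0,0,0.02,0,0,0,0.031,0,0,0,0.042,0,0,0])

```text
t: 18.78
tool_pos: [0.6212, 0.0975, 0.2745]
tool_rot: [180.0, -0.0, -162.1]
force: [0.5, -0.5, -2.5]
opening: 0.0136
grasp_force: 8.8
```

Call:
send_rows(motion=[-0.025,0,0,0,-0.033,0,0,0,-0.039,0,0,0,-0.042,0,0,0,-0.043,0,0,0], hand=0.1618)

```text
t: 19.2
tool_pos: [0.6639, 0.1115, 0.2744]
tool_rot: [-180.0, 0.0, -162.1]
force: [0.2, 0.2, -2.7]
opening: 0.0139
grasp_force: 6.5
```

```bash
python3 -c "
from h import *
ind();print(ctrl.get_state()['grasp_force'])"
```

```text
orange [ 237  172   31  142 3919] [(0.94, [229.1, 128.3, 277.3, 314.7])]
40 near bar end [251. 188.] far panel [251. 351.] near bottom [252. 236.] near panel [252. 189.]
30 near bar end [251. 186.] far panel [251. 340.] near bottom [252. 210.] near panel [252. 177.]
20 near bar end [251. 186.] far panel [251. 327.] near bottom [252. 184.] near panel [252. 165.]
10 near bar end [251. 189.] far panel [252. 314.] near bottom [252. 157.] near panel [252. 155.]
0 near bar end [251. 194.] far panel [252. 300.] near bottom [252. 131.] near panel [252. 147.]
6.471329033374786
```

```bash
cat >> h.py <<'E'
def full():
    from scipy.optimize import minimize
    st=ctrl.get_state();yaw=np.radians(st["tool_rot"][2]-180)
    box=lambda a,b,c:np.array([[x,y,z] for x in(-a,a) for y in(-b,b) for z in c])
    blk=[box(.048,.011,(-.143,-.033)),box(.05,.013,(-.033,-.030)),box(.035,.007,(-.03,.006))]
    vs=[]
    for n in("wrist","scene"):
        c=ctrl.calibration(n);f=ctrl.grab_frame(n);fi=n=="wrist"
        r=ctrl.masks_of(n,"module")
        if r and r[0]["conf"]>.5: vs.append((cv2.resize(r[0]["mask"].astype(np.uint8),(1024,768),interpolation=cv2.INTER_NEAREST),c,fi,blk))
    print(len(vs),"views")
    def rend(p,c,f,B):
        m=np.zeros((768,1024),np.uint8);R=Ro.from_euler("ZY",[yaw,-p[0]/50])
        for Q in B: cv2.fillConvexPoly(m,cv2.convexHull((proj(c,R.apply(Q)+st["tool_pos"]+Ro.from_euler("z",yaw).apply([p[1]/1000,0,p[2]/1000]),f)*32).round().astype(np.int32)),1,shift=4)
        return m
    iou=lambda a,b:(a&b).sum()/(a|b).sum()
    best=min((minimize(lambda q:-sum(iou(m,rend(q,c,f,B)) for m,c,f,B in vs),[l,0,27],method="Nelder-Mead",options=dict(initial_simplex=[[l,0,27],[l+4,0,27],[l,5,27],[l,0,32]],xatol=.05,fatol=1e-4)) for l in(0,10,20,30)),key=lambda o:o.fun)
    q=best.x;print("lean deg",np.degrees(q[0]/50).round(1),"bar dx,dz mm (module +x, up) vs TCP",q[1:].round(1),[round(iou(m,rend(q,c,f,B)),3) for m,c,f,B in vs])
    R=Ro.from_euler("ZY",[yaw,-q[0]/50]);lab=R.apply([0,.0115,-.088])+st["tool_pos"]+Ro.from_euler("z",yaw).apply([q[1]/1000,0,q[2]/1000])
    s=np.radians(18.9);w=Ro.from_euler("z",s).inv().apply(lab-[.6136,.2990,0])-[0,-.0735,.16];print("label in window frame mm",(w*1000).round(1))
E
python3 -c "
from h import *
full();print(ctrl.get_state()['grasp_force'])"
```

```text
2 views
lean deg -1.3 bar dx,dz mm (module +x, up) vs TCP [-1.4 25. ] [np.float64(0.88), np.float64(0.0)]
label in window frame mm [ -16.9 -108.8   51.4]
6.470998674631119
```

Call:
send_rows(motion=[0,0,0,0,0,0,0,0,0,0,0,0,0,0,0,0,0,0,0,0], hand=0.1)

```text
t: 19.92
tool_pos: [0.6635, 0.1113, 0.2743]
tool_rot: [180.0, 0.0, -162.1]
force: [0.7, 0.2, -1.5]
opening: 0.0125
grasp_force: 61.1
```

```bash
python3 - <<'E'
from h import *
full();ind();print(ctrl.get_state()['grasp_force'])
for n in("scene","top"):
    f=ctrl.grab_frame(n);cv2.imwrite(f"pics/{n}9.png",f);r=ctrl.masks_of(n,"module");print(n,[(round(q["conf"],2),q["rect"]) for q in r])
    st=ctrl.get_state();R0=Ro.from_euler("z",st["tool_rot"][2]-180,degrees=True)
    for l in(-20,-10,0,10,20):
        R=Ro.from_euler("ZY",[st["tool_rot"][2]-180,-l],degrees=True);q=np.array([[x,y,z] for x in(-.048,.048) for y in(-.011,.011) for z in(-.143,.006)])
        p=proj(ctrl.calibration(n),R.apply(q)+st["tool_pos"]+[0,0,.026]);print(l,p.min(0).round(),p.max(0).round())
E
```

```text
2 views
lean deg -1.5 bar dx,dz mm (module +x, up) vs TCP [-1.6 24.6] [np.float64(0.861), np.float64(0.824)]
label in window frame mm [ -17.3 -108.7   50.9]
orange [ 237  172   31  142 3875] [(0.81, [231.2, 127.6, 275.7, 310.6])]
40 near bar end [251. 188.] far panel [251. 351.] near bottom [252. 236.] near panel [252. 189.]
30 near bar end [251. 186.] far panel [251. 340.] near bottom [252. 210.] near panel [252. 177.]
20 near bar end [251. 186.] far panel [251. 327.] near bottom [252. 184.] near panel [252. 165.]
10 near bar end [251. 189.] far panel [251. 314.] near bottom [252. 157.] near panel [252. 155.]
0 near bar end [251. 194.] far panel [252. 300.] near bottom [252. 131.] near panel [252. 147.]
61.05420470237732
scene [(0.88, [240.8, 141.5, 259.8, 212.0]), (0.17, [313.0, 182.8, 318.6, 191.9])]
-20 [242. 135.] [257. 200.]
-10 [242. 137.] [256. 207.]
0 [242. 139.] [255. 212.]
10 [242. 142.] [255. 216.]
20 [242. 145.] [255. 218.]
top []
-20 [247. 134.] [271. 193.]
-10 [247. 132.] [268. 186.]
0 [247. 132.] [266. 179.]
10 [246. 131.] [266. 172.]
20 [244. 131.] [266. 169.]
```

Call:
send_rows(motion=[-0.002,0,0.006,-0.004,-0.006,0.001,0.017,-0.008,-0.01,0.002,0.028,-0.012,-0.014,0.003,0.039,-0.016,-0.016,0.004,0.047,-0.0175])

```text
t: 20.83
tool_pos: [0.6772, 0.1204, 0.2245]
tool_rot: [180.0, -0.2, -161.1]
force: [-0.9, -0.2, -2.6]
opening: 0.0125
grasp_force: 61.1
```

Call:
send_rows(motion=[-0.001,0,0.003,0,-0.001,0,0.004,0,-0.001,0,0.004,0,-0.001,0,0.004,0,-0.001,0,0.004,0])

```text
t: 21.25
tool_pos: [0.6788, 0.1202, 0.2242]
tool_rot: [-180.0, 0.1, -161.1]
force: [-0.4, -0.1, -3.0]
opening: 0.013
grasp_force: 61.1
```

```bash
python3 - <<'E'
from h import *
full();full();st=ctrl.get_state();print(st['grasp_force'],st["force"],st["tool_pos"],st["tool_rot"])
f=ctrl.grab_frame("top");o=cv2.imread("pics/top0.png");d=cv2.absdiff(f,o).max(2)>60
n,_,s,c=cv2.connectedComponentsWithStats(d.astype(np.uint8));print([list(x) for x in s[1:] if x[4]>40])
for k in("module_blue","module_black","solder_reel","multimeter","choke","flux_bottle","screwdriver"): print(k,[(round(m["conf"],2),m["rect"]) for m in ctrl.masks_of("top",k)[:3]])
E
```

```text
2 views
lean deg -1.8 bar dx,dz mm (module +x, up) vs TCP [-1.1 24. ] [np.float64(0.857), np.float64(0.793)]
label in window frame mm [-1.000e-01 -1.053e+02  2.000e-01]
2 views
lean deg -3.1 bar dx,dz mm (module +x, up) vs TCP [ 0.4 23.1] [np.float64(0.865), np.float64(0.79)]
label in window frame mm [  -0.7 -105.1   -0.9]
61.11921787261963 [ 0.39703062 -0.19541181 -1.66232498] [0.67845306 0.12030679 0.22344203] [ 1.79995228e+02  8.63771711e-03 -1.61133378e+02]
[[np.int32(252), np.int32(86), np.int32(17), np.int32(5), np.int32(41)], [np.int32(227), np.int32(92), np.int32(46), np.int32(4), np.int32(130)], [np.int32(224), np.int32(97), np.int32(53), np.int32(12), np.int32(420)], [np.int32(239), np.int32(109), np.int32(26), np.int32(10), np.int32(119)], [np.int32(227), np.int32(120), np.int32(10), np.int32(12), np.int32(49)], [np.int32(229), np.int32(121), np.int32(110), np.int32(263), np.int32(12574)], [np.int32(347), np.int32(171), np.int32(24), np.int32(41), np.int32(336)], [np.int32(303), np.int32(252), np.int32(7), np.int32(12), np.int32(48)], [np.int32(111), np.int32(303), np.int32(20), np.int32(22), np.int32(99)], [np.int32(0), np.int32(311), np.int32(75), np.int32(73), np.int32(2900)], [np.int32(101), np.int32(316), np.int32(14), np.int32(19), np.int32(97)], [np.int32(122), np.int32(317), np.int32(15), np.int32(10), np.int32(51)], [np.int32(165), np.int32(338), np.int32(19), np.int32(13), np.int32(90)], [np.int32(270), np.int32(362), np.int32(46), np.int32(22), np.int32(795)]]
module_blue [(0.73, [368.5, 175.7, 392.6, 218.2])]
module_black [(0.87, [391.9, 182.1, 414.9, 225.7])]
solder_reel [(0.8, [307.1, 136.8, 326.2, 155.8]), (0.69, [299.1, 160.5, 317.5, 179.4]), (0.66, [275.6, 132.5, 291.7, 152.6])]
multimeter [(0.89, [301.0, 227.5, 319.6, 280.0])]
choke [(0.69, [219.2, 124.5, 232.8, 145.8])]
flux_bottle [(0.71, [117.3, 195.7, 139.3, 215.3])]
screwdriver [(0.54, [226.3, 253.5, 256.1, 285.0])]
```

The label sits at (0, -105, 0) mm in the window frame with a lean of about 2–3°, the grip is firm and the neighbours haven't moved. Handing in.

```bash
python3 -c "
from bench import ctrl
print(ctrl.hand_in())"
```

```text
the job is handed in; nothing more can be done
None
```

I squeezed the trigger home and saw it spring back, drew out the orange-handled module, and handed in holding it upright with its label centred about 105 mm in front of the scanner window (about 3° lean by my camera fit); `hand_in` gave no verdict.

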